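# Find and mark the balance point of a tasting board

## Task

The tasting board is carried on one hand, so its balance point must be marked: gently slide the board along the balance rest, out over the edge, until it only just tips by its own weight and stays tipped when you let go, its low end resting lightly on the cross bar. Then gently slide the brass saddle marker along the board back to the edge until it touches the ends of the rest's two side cheeks, and leave the board tipped like that with the saddle at the edge; if it levels out again, nudge it on a little. Slide the board, never lift it off the rest, and leave the other things where they stand.

Things in the scene. Friction and masses are not known exactly. Their poses are not given: they have to be found in the camera images.
- rest: Fixed steel balance rest. Origin on the table under the fulcrum edge; x is the way the board slides out. From x = -200 to 0 mm a block, top (channel floor) 45 mm above the table; the front end of that floor at x = 0 is the fulcrum edge. Two side cheeks, 13 mm wide, 10 mm higher than the floor, leave a 58 mm channel; their front faces lie at x = 0. Base plate 90 mm wide, 10 mm thick, x -210 to 135.
- edge (a point): Middle of the fulcrum edge, 45 mm above the table; axes as the rest. While the board is pushed or held, friction at the hand holds its rear end down (it bears up on the hand with a few tenths of a newton once past balance), so it tips only when let go, or up to 40 mm late. Moving the saddle back to here shifts the balance by 1 to 3 mm, so the board may level and need a further nudge.
- bar: Thin dark cross bar of the rest, 44 mm long, 10 mm thick, 100 mm in front of the edge, its top 5.5 mm lower than the channel floor; origin at its centre. It catches the board's front part when the board tips (by about 0.055 rad). It is narrower than the board, so the saddle's legs pass beside it.
- board: Loose wooden board in the channel, 340 long (x) x 52 x 20 mm, 0.7 to 1 kg; three turned rings on top, dark hole mark at the rear. Origin at the centre of its underside; x to its front end, out over the edge. 50 to 80 mm overhang the edge at the start; the rear stands out behind the block. Unevenly heavy inside: balances anywhere within 50 mm of its middle. Sliding takes about 3 to 8 N.
- mark (a point): On the brass saddle: middle of its rear face, at the board's top. The saddle is a U over the board, 14 mm long, 67 wide, its two legs beside the board; the legs meet the front faces of the cheeks when this point is at the edge. It only rides along the board, against 0.8 N of friction, and stays where left. It starts 10 to 34 mm (centre) from the board's front end.
- fin (a point): Centre of the upright fin on top of the saddle, 10 mm thick along the board, 40 mm wide across it, 28 mm tall (from 25 to 53 mm above the board's underside); 7 mm in front of the mark. Push the saddle here.
- matchbox: Bystander: matchbox lying, 46x78x18 mm; origin under its centre.
- lime_0: Bystander: lime, 52x43x42 mm; origin under its centre.
- cork_0: Bystander: pulled cork lying, 23x44x24 mm; origin under its centre.
- tumbler_0: Bystander: glass tumbler, 68 mm wide, 102 mm tall; origin under its centre.
- tumbler_3: Bystander: glass tumbler, 68 mm wide, 102 mm tall; origin under its centre.
- jigger: Bystander: double jigger, 41 mm wide, 97 mm tall; origin under its centre.
- bitters_a: Bystander: small sauce bottle, 47 mm wide, 138 mm tall; origin under its centre.
- shaker_tin: Bystander: steel shaker tin, 74 mm wide, 156 mm tall; origin under its centre.

How it is judged:
By the outcome, as a careful person would: the job done as asked, in the order asked, and still so for the second after the job is handed in, with the robot touching nothing.
It also fails if it takes over 72 s, if anything falls off the work surface, if the arm or the gripper's body presses on something with over 40 N, if the wrist force passes 120 N, or if a joint passes its speed limit or range.

## Robot

A 6-joint arm with a two-finger parallel gripper is mounted at the origin on a cart in front of the work surface, level with it; the furniture and walls round the work are solid. World frame = base frame: x ahead of the robot, y to its left, z up, the work surface at z = 0. Lengths are in m, angles in rad, forces in N, time in s.
With the tool pointing down it reaches from about 0.275 to 0.75 m from the base axis. Payload 10.2 kg.
Tool frame: the origin (TCP) lies on the centre line of the jaws, within the pads' length; the fingertips stand 8 mm ahead of it and the grasp point (between the pads) lies 11 mm behind it; z points along the fingers, y is the direction in which the jaws open and shut (so a half turn about z gives the same grasp; the last joint's range is limited). The gripper opens to 88 mm and grips with 3 to 60 N. Pads are 18 mm wide; open, the fingers measure 123 mm over their backs; the gripper's body (75 mm by 187 mm) begins 45 mm behind the grasp point.
Start: joints at [-0.223, 0.313, 1.498, -0, 1.331, -0.223], TCP at [0.525, -0, 0.224] pointing down, gripper open.
Joint ranges: [-2.94, 2.94], [-0.97, 2.17], [0.19, 2.56], [-1.23, 4.37], [0.02, 3.11], [-2.88, 2.88]. Speed limits (rad/s): [2.39, 2.39, 3.01, 3.14, 3.14, 3.14].

## Interface

Orientations are given as a unit quaternion [x, y, z, w].
In Python, from plant import env, vision gives the robot as it stands.
- The arm moves only by the tool send_rows, never from a script. Its arguments are lists of equal length, an entry for each row: "dp": the shift along the tool's x, y, z normalised to -1 to 1, where 1 is 0.02 m, a list of three; "turn": the turn, a rotation vector about the tool's x, y, z normalised to -1 to 1, where 1 is 0.1 rad, a list of three; "fingers": the gripper's target within -1 to 1 (fully open at 1, half-way at 0, shut at -1). In form: {"dp": [[dx, dy, dz], ...], "turn": [[rx, ry, rz], ...], "fingers": [fingers, ...]}. A call has 1 to 5 rows; each row shifts and turns the commanded pose from where the row before left it, along the tool's axes as they then stand; what a row does not reach is not made up. A row lasts 1/10 s, in which the tool goes at most 50 mm and 8.59 degrees, less where a joint would pass 70% of its speed; a pose out of reach is approached as far as the arm can. A call with a number of a shift or a turn outside -1 to 1 is refused whole. A call with a gripper value outside its range is refused whole. The fingers move at their own pace and stop on an object; "grip_force" is the grip in N (left out, the last holds). Time passes only in rows, so rows that do not move let the fingers close. It gives the time, the measured TCP pose, the force and the opening at its end, in the units of the state.
- env.get_state(): the state, without advancing time (a new reading comes with each control period).
- vision.grab_frame(name): name is "scene" or "side" or "wrist"; returns a dict with "color" (400x640x3 uint8, red, green, blue), "z_map" (400x640 float32, m along the optical axis (not along the pixel's ray), 0 where there is no reading), "K" (3x3 intrinsics, pixels), "distortion" ([k1, k2, p1, p2, k3] as OpenCV has them; the pictures are not rectified), "eye" and "attitude" of the camera in the world. Camera axes: x right, y down, z forward; pixel columns grow to the right and rows downward; lengths in m; the calibration is good to about 2 mm. A picture is of the moment at which its call begins.
- env.close_job(): hands the job in, once; it reports no verdict.
Trained networks look in a picture, given as the dict that the camera call returned (one of the last four; its "shot" number tells which), for a name from the list of things; names that differ only in an ending like _2 or _b are one class to them, and where a whole thing is asked for, a point or a joint stands for the part that bears it (a point fixed in the world has none). Each returns a list of dicts, best first, with "p" (0 to 1); they miss things now and then, are a little off and sometimes report something else, mostly with a low value. They report only what shows in the picture. A call takes as long as a camera call.
- vision.cut_out(picture, target): "region" (400x640 bool, what is visible of it) and "bbox" ([left, top, right, bottom] in pixels, round what is visible of it).
- vision.mark_of(picture, target): "uv" ([column, row] in pixels: a listed point, or the origin of a listed thing).
The state is a dict: "t": time; "joint_pos": joint angles; "dq": joint speeds; "effort": joint torques, N m; "ee_pos": TCP position; "eef_rot": TCP orientation; "contact_force": force on the tool from outside, world axes, zero at the start; "torque": the same for the moment, N m; "grip_width": finger opening in m.
Only numpy, scipy, OpenCV 4.12 (cv2) and the standard library are available. Lean on these libraries where they do the work, as an engineer would, in place of code of your own. Each camera call takes 0.05 s, during which the arm holds its last target. There are 200 camera calls.

## Working session

There is one attempt and no reset: what is moved stays moved. The work goes in short steps, Python scripts to look and compute and a tool call to move; the robot and the scene stay as the last step left them, time stands still between calls to the robot, and variables do not carry over. Pictures are saved under pics/ and viewed, about 8 in all and at most 12, crops included, and the job is handed in when it is done.

Besides the shell and the picture viewer there is one more tool, called as a command line: name --argument value ..., lists and objects as JSON in quotes. send_rows: Moves the arm, as the interface text tells. Its arguments: {"type":"object","properties":{"dp":{"type":"array"},"turn":{"type":"array"},"fingers":{"type":"array"},"grip_force":{"type":"number"}},"required":["dp","turn","fingers"]}

```bash
mkdir -p pics; ls
cat > h.py <<'E'
import numpy as np, cv2
from scipy.spatial.transform import Rotation as R
from plant import env, vision
def Rot(p):
    a=np.array(p["attitude"]); return a if a.shape==(3,3) else R.from_quat(a).as_matrix()
def ray(p,uv):
    n=cv2.undistortPoints(np.array([[uv]],float),np.array(p["K"]),np.array(p["distortion"]))[0,0]
    return Rot(p)@np.array([n[0],n[1],1.])
def at_z(p,uv,z):
    d=ray(p,uv); e=np.array(p["eye"]); return e+d*(z-e[2])/d[2]
def depth_pt(p,uv):
    u,v=int(round(uv[0])),int(round(uv[1])); w=p["z_map"][max(v-2,0):v+3,max(u-2,0):u+3]; w=w[w>0]
    return np.array(p["eye"])+ray(p,uv)*np.median(w) if len(w) else None
def proj(p,X):
    m=Rot(p); rv=cv2.Rodrigues(m.T)[0]; t=-m.T@np.array(p["eye"])
    return cv2.projectPoints(np.atleast_2d(X).astype(float),rv,t,np.array(p["K"]),np.array(p["distortion"]))[0][:,0]
def save(p,n): cv2.imwrite("pics/"+n,p["color"][:,:,::-1])
E
python3 - <<'E'
from h import *
np.set_printoptions(precision=4,suppress=True)
print(env.get_state())
Z=dict(edge=.045,mark=.065,fin=.084,bar=.0345,rest=0,board=.045,matchbox=0,lime_0=0,cork_0=0,tumbler_0=0,jigger=0,bitters_a=0,shaker_tin=0)
ims=[]
for c in("scene","side"):
    p=vision.grab_frame(c); print(c,p["eye"],p["attitude"]); ims.append(p["color"][:,:,::-1])
    for n,z in Z.items():
        for r in vision.mark_of(p,n)[:2]:
            print(n,round(r["p"],2),np.array(r["uv"]),at_z(p,r["uv"],z)[:2])
cv2.imwrite("pics/a.png",cv2.resize(np.vstack(ims),(480*1,600)))
save_=[cv2.imwrite(f"pics/a{i}.png",m) for i,m in enumerate(ims)]
E
```

```text
pics
{'t': 0.0, 'joint_pos': array([-0.2234,  0.3135,  1.4984, -0.    ,  1.331 , -0.2234]), 'dq': array([ 0.0014,  0.0004, -0.0002, -0.0002,  0.0001,  0.0008]), 'effort': array([ -0.0002, -40.2219, -25.2265,   0.0695,   0.0354,  -0.0001]), 'ee_pos': array([0.5247, 0.    , 0.2237]), 'eef_rot': array([ 0.7071,  0.7071, -0.0003, -0.0005]), 'contact_force': array([1.1862, 0.417 , 0.204 ]), 'torque': array([ 0.0384,  0.0011, -0.0094]), 'grip_width': 0.0880953718555988}
scene [0.5679 0.4788 1.1333] [ 0.0016  0.9696 -0.2447  0.0044]
edge 0.59 [363.  233.2] [ 0.4822 -0.027 ]
mark 0.47 [366.8 211.6] [ 0.4726 -0.074 ]
fin 0.71 [366.3 207.8] [ 0.475  -0.0742]
fin 0.3 [266.9 166.6] [ 0.7134 -0.1896]
rest 0.6 [363.1 238.5] [ 0.479  -0.0337]
rest 0.38 [364.5 231.4] [ 0.4748 -0.0528]
board 0.61 [371.4 274. ] [0.4672 0.0747]
matchbox 0.79 [411.2 225. ] [ 0.3587 -0.0697]
matchbox 0.38 [365.8 210.8] [ 0.4692 -0.1099]
lime_0 0.77 [325.9 214.6] [ 0.5696 -0.0998]
cork_0 0.64 [415.2 275.7] [0.3606 0.0624]
tumbler_0 0.94 [260.3 317.7] [0.719 0.161]
jigger 0.85 [260.3 209. ] [ 0.7352 -0.1166]
jigger 0.71 [409.9 231.1] [ 0.3633 -0.0531]
bitters_a 0.68 [264.4 167.9] [ 0.7314 -0.2391]
shaker_tin 0.81 [274. 134.] [ 0.7109 -0.3485]
side [0.5839 1.102  0.6074] [ 0.006   0.8348 -0.5504  0.0001]
edge 0.87 [368.3 230. ] [ 0.4727 -0.029 ]
mark 0.75 [363.3 212.8] [ 0.4811 -0.0883]
fin 0.49 [366.2 206.1] [ 0.4742 -0.0876]
rest 0.89 [366.2 246.8] [ 0.4771 -0.025 ]
board 0.63 [373.3 248.8] [0.4694 0.0686]
board 0.25 [414.9 260.4] [0.3822 0.1251]
matchbox 0.6 [408.3 239.9] [ 0.3654 -0.0593]
lime_0 0.81 [329.7 233.3] [ 0.5675 -0.1025]
cork_0 0.7 [415.8 258.9] [0.3627 0.0398]
tumbler_0 0.85 [262.6 288.9] [0.7176 0.1633]
tumbler_0 0.63 [267.  266.8] [0.717  0.0687]
jigger 0.83 [268.8 234.4] [ 0.7284 -0.0994]
bitters_a 0.89 [274.5 215.2] [ 0.7233 -0.2206]
bitters_a 0.74 [279.  198.6] [ 0.7197 -0.3426]
shaker_tin 0.96 [279.8 197.4] [ 0.7179 -0.3521]
```

Run:
```python
import cv2,numpy as np
a=cv2.imread("pics/a0.png")[120:360,230:450];b=cv2.imread("pics/a1.png")[120:360,230:450]
cv2.imwrite("pics/b.png",cv2.resize(np.hstack([a,b]),(800,436),interpolation=cv2.INTER_CUBIC))
```

```text
(no output)
```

View pics/b.png

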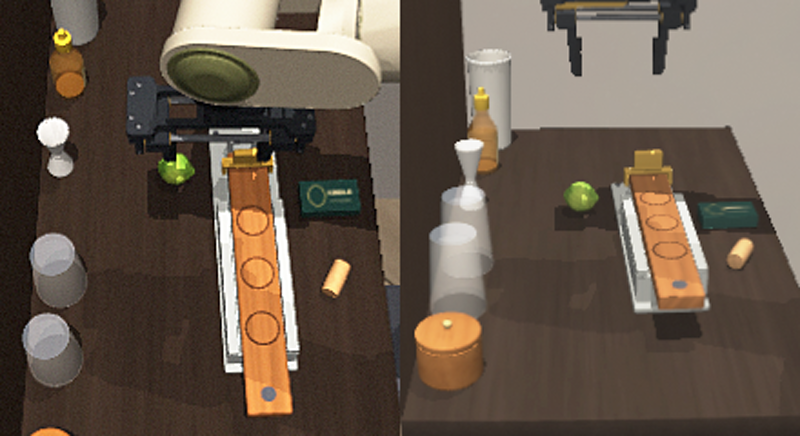

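The left half is the scene view and the right half the side view. The board runs along -y with its front away from the side camera. The hole at its rear is at about (270,395) in the left half, and the saddle with fin is at (245,160). The lime, matchbox and cork stand clear to either side. Next I'll measure the board and rest geometry.

```bash
cat >> h.py <<'E'
def cloud(p,reg):
    reg=cv2.erode(reg.astype(np.uint8),np.ones((3,3)))>0
    v,u=np.nonzero(reg&(p["z_map"]>0))
    n=cv2.undistortPoints(np.stack([u,v],1)[:,None].astype(float),np.array(p["K"]),np.array(p["distortion"]))[:,0]
    return np.array(p["eye"])+(np.c_[n,np.ones(len(n))]*p["z_map"][v,u][:,None])@Rot(p).T
def board(c="scene"):
    p=vision.grab_frame(c); r=vision.cut_out(p,"board")[0]; P=cloud(p,r["region"]); return p,r,P
E
python3 - <<'E'
from h import *
np.set_printoptions(precision=4,suppress=True)
for c in("scene","side"):
    p,r,P=board(c); print(c,r["p"],r["bbox"],len(P),np.percentile(P,[2,50,98],axis=0))
    T=P[abs(P[:,2]-.065)<.006]; rc=cv2.minAreaRect((T[:,:2]*1000).astype(np.float32)); print(rc)
    a=np.polyfit(T[:,1],T[:,0],1); print("x=a*y+b",a, "z=a*y+b",np.polyfit(T[:,1],T[:,2],1),"y",T[:,1].min(),T[:,1].max())
    for b in np.linspace(T[:,1].min(),T[:,1].max(),8)[:-1]:
        s=T[abs(T[:,1]-b-.02)<.01]; print(round(b+.02,3),s[:,0].min(),s[:,0].max())
    for n in("rest","fin","bar"):
        q=vision.cut_out(p,n)
        if q:
            Q=cloud(p,q[0]["region"]); print(n,q[0]["p"],q[0]["bbox"],np.percentile(Q,[2,50,98],axis=0).tolist())
            if n=="rest":
                S=Q[abs(Q[:,2]-.055)<.004]; print("cheeks",cv2.minAreaRect((S[:,:2]*1000).astype(np.float32)))
for _ in range(4): vision.grab_frame("wrist"); print(env.get_state()["contact_force"])
E
```

```text
scene 0.74 [353.8, 204.0, 394.0, 349.2] 3153 [[ 0.4442 -0.0756  0.06  ]
 [ 0.4698  0.0923  0.0644]
 [ 0.4956  0.2369  0.08  ]]
((471.57391357421875, 75.6949462890625), (59.48305892944336, 331.1894836425781), 1.5364434719085693)
x=a*y+b [-0.035   0.4726] z=a*y+b [-0.0008  0.0644] y -0.08932363596608733 0.24131479054313335
-0.069 0.44579504504580575 0.5053138358044381
-0.022 0.4480925120745472 0.49745183587633435
0.025 0.4483465094811969 0.49498838792038247
0.072 0.4466900388230173 0.49364156348879396
0.12 0.4447814675517293 0.49167757171006565
0.167 0.4420755042085268 0.49124159095078546
0.214 0.44086781023732274 0.49024584249199965
rest 0.56 [343.2, 191.9, 394.0, 326.6] [[0.42896494702633725, -0.13989397488403116, 0.006010158786881603], [0.5022331540851754, 0.05417956889178488, 0.05223220766057668], [0.5163081703039549, 0.17143058711301568, 0.057814244084161165]]
cheeks ((470.89599609375, 68.3765869140625), (81.4779281616211, 199.5631561279297), 2.163613796234131)
fin 0.77 [353.0, 203.9, 379.8, 214.6] [[0.4477118590757682, -0.0809597145093399, 0.06583060983919096], [0.482764451389916
[... 724 characters left out ...]
81 0.49004462914885594
rest 0.85 [346.2, 221.8, 398.9, 294.5] [[0.42815619108228087, -0.1296462914950807, 0.006657826812731034], [0.5047081333009141, 0.11761584252039392, 0.04464767828709859], [0.5158732313143589, 0.17992564505522796, 0.05642677046046119]]
cheeks ((470.99566650390625, 71.3360595703125), (81.50920104980469, 203.58628845214844), 2.4856438636779785)
fin 0.8 [353.0, 200.4, 379.8, 221.6] [[0.45556435739025836, -0.0794806908231635, 0.06213278377484205], [0.47786066373242897, -0.07428760296287651, 0.07935403891528636], [0.5059733328653341, -0.06890844858557778, 0.09584326414431264]]
[ 0.5581 -0.871  -0.8146]
[0.3172 0.0164 0.1588]
[-0.4413 -0.5746  0.5104]
[ 0.9499 -1.1176  0.0175]
```

send_rows --dp '[[0,0,0],[0.957,-0.171,0],[0.957,-0.171,0],[0.957,-0.171,0],[0.957,-0.171,0]]' --turn '[[0,0,-0.385],[0,0,0],[0,0,0],[0,0,0],[0,0,0]]' --fingers '[-0.77,-0.77,-0.77,-0.77,-0.77]' --grip_force 20

```text
t: 2.6
ee_pos: [0.5082, 0.0767, 0.2242]
eef_rot: [0.693, 0.721, 0.0, 0.0]
contact_force: [0.6, 0.3, 1.2]
grip_width: 0.0504
```

send_rows --dp '[[0.957,-0.171,0.4],[0.957,-0.171,0.4],[0.957,-0.171,0.4],[0.957,-0.171,0.4],[0.957,-0.171,0.4]]' --turn '[[0,0,0],[0,0,0],[0,0,0],[0,0,0],[0,0,0]]' --fingers '[-0.77,-0.77,-0.77,-0.77,-0.77]'

```text
t: 3.1
ee_pos: [0.4874, 0.1717, 0.184]
eef_rot: [0.693, 0.721, 0.0, 0.0]
contact_force: [-0.7, 0.2, 0.1]
grip_width: 0.0105
```

send_rows --dp '[[0.957,-0.171,0.4],[0.957,-0.171,0.4],[0.957,-0.171,0.4],[0.957,-0.171,0.4],[0.957,-0.171,0.4]]' --turn '[[0,0,0],[0,0,0],[0,0,0],[0,0,0],[0,0,0]]' --fingers '[-0.77,-0.77,-0.77,-0.77,-0.77]'

```text
t: 3.6
ee_pos: [0.4666, 0.2667, 0.1439]
eef_rot: [0.693, 0.721, 0.0, 0.0]
contact_force: [0.6, -0.2, 0.2]
grip_width: 0.0101
```

send_rows --dp '[[0.5,-0.15,0.5],[0,0,0.9],[0,0,0.9],[0,0,0.9],[0,0,0.9]]' --turn '[[0,0,0],[0,0,0],[0,0,0],[0,0,0],[0,0,0]]' --fingers '[-0.77,-0.77,-0.77,-0.77,-0.77]'

```text
t: 4.1
ee_pos: [0.4634, 0.2755, 0.0613]
eef_rot: [0.693, 0.721, -0.0, 0.0]
contact_force: [-0.1, 0.5, 0.4]
grip_width: 0.01
```

```bash
sleep 2
python3 - <<'E'
from h import *
p=vision.grab_frame("scene"); c=p["color"][150:400,240:460,::-1]
q=vision.grab_frame("side"); d=q["color"][150:400,240:460,::-1]
cv2.imwrite("pics/c.png",cv2.resize(np.hstack([c,d]),(800,455),interpolation=cv2.INTER_CUBIC)); print(env.get_state())
E
```

```text
{'t': 4.2, 'joint_pos': array([ 3.18921959e-01,  5.28540973e-01,  1.64623555e+00, -8.89571591e-05,
        9.71111991e-01,  2.80703241e-01]), 'dq': array([ 0.00290622, -0.0395295 , -0.0401494 ,  0.0018065 ,  0.04049026,
        0.00014135]), 'effort': array([-4.93038807e-02, -4.41838539e+01, -2.03203154e+01,  6.61794282e-02,
       -4.49181693e-01,  1.78371953e-03]), 'ee_pos': array([0.46228069, 0.27509772, 0.06008819]), 'eef_rot': array([ 0.6934464 ,  0.72050501, -0.00191674, -0.00097007]), 'contact_force': array([0.27305302, 0.41239001, 0.31711387]), 'torque': array([ 0.02176325, -0.02209381, -0.05332671]), 'grip_width': 0.010326917630448032}
```

View pics/c.png

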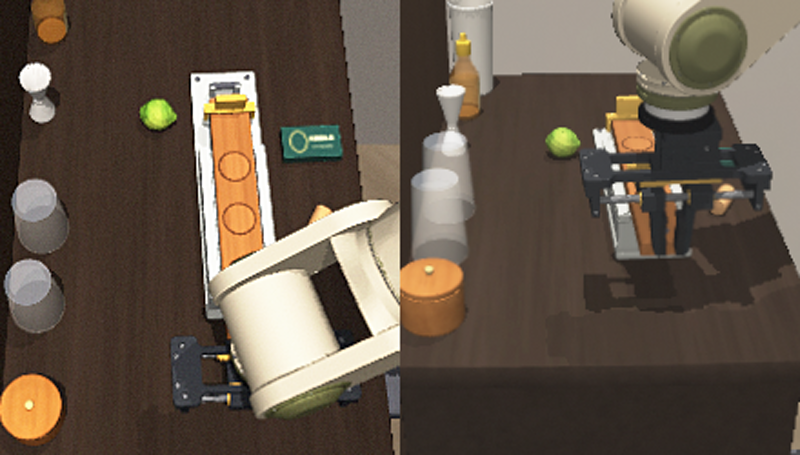

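Left (scene): the fin is at (230,100), the bar at (228,88), and the front half of the board is in clear view. Right (side): the hand is centred behind the board's rear. Next is a gentle push to an overhang of about 115 mm.

send_rows --dp '[[-0.3,0,0],[-0.3,0,0],[-0.25,0,0],[-0.25,0,0],[-0.25,0,0]]' --turn '[[0,0,0],[0,0,0],[0,0,0],[0,0,0],[0,0,0]]' --fingers '[-0.77,-0.77,-0.77,-0.77,-0.77]'

```text
t: 4.7
ee_pos: [0.4647, 0.2483, 0.0626]
eef_rot: [0.693, 0.721, 0.0, 0.0]
contact_force: [-0.2, 0.8, -0.6]
grip_width: 0.0104
```

send_rows --dp '[[-0.25,0,0],[-0.25,0,0],[-0.25,0,0],[-0.25,0,0],[-0.25,0,0]]' --turn '[[0,0,0],[0,0,0],[0,0,0],[0,0,0],[0,0,0]]' --fingers '[-0.77,-0.77,-0.77,-0.77,-0.77]'

```text
t: 5.2
ee_pos: [0.4655, 0.2234, 0.0622]
eef_rot: [0.693, 0.721, -0.0, -0.0]
contact_force: [-0.0, -0.4, -0.6]
grip_width: 0.0102
```

```bash
cat > chk.py <<'E'
from h import *
import sys
np.set_printoptions(precision=4,suppress=True)
d=np.array([.0395,-.999]); E=np.array([.475,-.030])
for i in range(int(sys.argv[1]) if len(sys.argv)>1 else 1):
    p=vision.grab_frame("scene"); P=cloud(p,vision.cut_out(p,"board")[0]["region"])
    s=(P[:,:2]-E)@d; l=(P[:,:2]-E)@np.array([.999,.0395])
    m=(abs(l)<.018)&(P[:,2]<.072)&(P[:,2]>.04); s,z,l=s[m],P[m,2],l[m]
    a=np.polyfit(s,z,1); k=abs(z-np.polyval(a,s))<.003; a=np.polyfit(s[k],z[k],1)
    f=vision.mark_of(p,"fin"); f=[((at_z(p,f[0]["uv"],.084)[:2]-E)@d).round(4),f[0]["p"]] if f else 0
    print("slope",a[0].round(4),"z0",a[1].round(4),"s",s.min().round(4),s.max().round(4),"lat",np.median(l).round(4),"fin",f)
st=env.get_state(); print(st["t"],st["ee_pos"],st["contact_force"])
E
python3 chk.py
```

```text
slope 0.0035 z0 0.0645 s -0.2714 0.0634 lat 0.0005 fin [np.float64(0.0422), 0.59]
5.35 [0.4655 0.2236 0.0622] [-0.1587  0.4923 -0.6709]
```

Run:
```python
from h import *
p=vision.grab_frame("scene"); c=p["color"][150:400,240:460,::-1]
q=vision.grab_frame("side"); d=q["color"][170:310,310:433,::-1]
d=cv2.resize(d,(400,455),interpolation=cv2.INTER_CUBIC)
cv2.imwrite("pics/d.png",np.hstack([cv2.resize(c,(400,455),interpolation=cv2.INTER_CUBIC),d])); print(env.get_state()["ee_pos"])
```

```text
[0.46548019 0.22390544 0.06223031]
```

View pics/d.png

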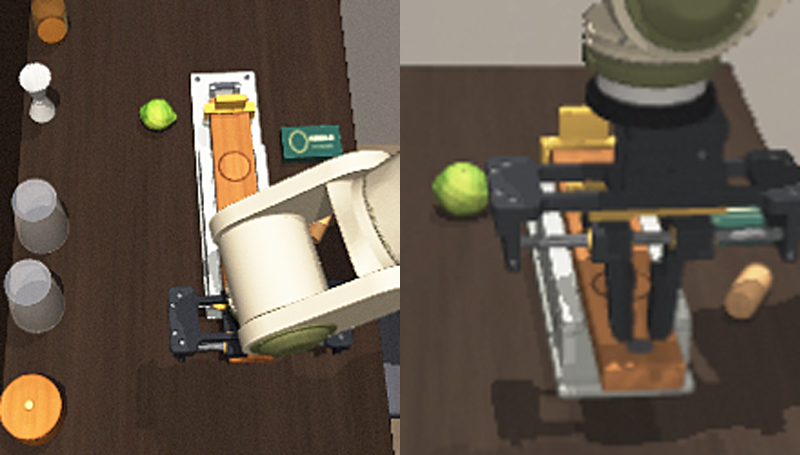

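Run:
```python
from h import *
np.set_printoptions(precision=4,suppress=True)
q=vision.grab_frame("side"); 
for u,v in [(379,262),(379,268),(379,271),(379,273),(380,276),(380,279),(380,283),(380,287),(394,262),(394,268),(394,271)]:
    print(u,v,np.array(q["eye"])+ray(q,(u,v))*q["z_map"][v,u],q["color"][v,u])
s=env.get_state(); t=s["ee_pos"]; r=R.from_quat(s["eef_rot"]).as_matrix(); print(t,proj(q,t+r[:,2]*.008),proj(q,t))
```

```text
379 262 [0.4758 0.2355 0.1063] [42 41 42]
379 268 [0.4752 0.2349 0.0923] [42 42 43]
379 271 [0.475  0.2354 0.0857] [42 42 43]
379 273 [0.4746 0.2335 0.0799] [42 42 43]
380 276 [0.4704 0.219  0.064 ] [61 61 63]
380 279 [0.4718 0.2321 0.0651] [115  78  49]
380 283 [0.4729 0.2431 0.0626] [136  91  57]
380 287 [0.4725 0.2427 0.053 ] [155 102  63]
394 262 [0.4462 0.2356 0.1058] [46 47 49]
394 268 [0.4455 0.2356 0.0921] [95 96 93]
394 271 [0.4452 0.2358 0.0854] [108  97  88]
[0.4655 0.224  0.0622] [[382.5125 281.3838]] [[382.6764 278.0095]]
```

Left: the fin is still at (230,100), so the board hasn't moved. Right: the fingertips at (645,340) hang about 10 mm above the board's rear top. By camera depth they are about 20 mm higher than the tip offset I was given. I'll back off, lower the hand and check the tip height by depth.

send_rows --dp '[[0.7,0,0],[0.7,0,0],[0.7,0,0],[0,0,0.6],[0,0,0.5]]' --turn '[[0,0,0],[0,0,0],[0,0,0],[0,0,0],[0,0,0]]' --fingers '[-0.77,-0.77,-0.77,-0.77,-0.77]'

```text
t: 6.0
ee_pos: [0.4634, 0.2662, 0.039]
eef_rot: [0.693, 0.721, -0.0, -0.0]
contact_force: [-0.2, 0.3, 0.3]
grip_width: 0.0104
```

Run:
```python
from h import *
np.set_printoptions(precision=4,suppress=True)
vision.grab_frame("wrist"); vision.grab_frame("wrist"); q=vision.grab_frame("side"); 
for u in (379,391,394):
  for v in range(266,298,3):
    print(u,v,np.array(q["eye"])+ray(q,(u,v))*q["z_map"][v,u],q["color"][v,u])
s=env.get_state(); t=s["ee_pos"]; print(t,proj(q,t))
d=q["color"][230:310,340:433,::-1]
w=vision.grab_frame("wrist")["color"][:,:,::-1]
cv2.imwrite("pics/e.png",np.hstack([cv2.resize(d,(400,344),interpolation=cv2.INTER_CUBIC),cv2.resize(w,(400,344))]))
```

```text
379 266 [0.4836 0.3006 0.1355] [44 45 46]
379 269 [0.4833 0.3004 0.1291] [44 44 46]
379 272 [0.4831 0.3004 0.1227] [43 44 46]
379 275 [0.4798 0.2762 0.1015] [43 44 46]
379 278 [0.4796 0.2766 0.095 ] [43 45 47]
379 281 [0.4792 0.276  0.088 ] [42 44 46]
379 284 [0.4792 0.278  0.0825] [43 45 46]
379 287 [0.4791 0.2793 0.0766] [44 44 46]
379 290 [0.4785 0.2765 0.068 ] [43 43 45]
379 293 [0.4783 0.2767 0.0613] [43 43 45]
379 296 [0.4679 0.1984 0.0019] [44 40 38]
391 266 [0.46   0.2899 0.1288] [83 81 80]
391 269 [0.4448 0.1924 0.0642] [152 101  62]
391 272 [0.4548 0.2604 0.0981] [38 37 38]
391 275 [0.4556 0.2678 0.0959] [36 35 37]
391 278 [0.4563 0.274  0.093 ] [36 36 35]
391 281 [0.4549 0.2673 0.0821] [35 34 35]
391 284 [0.455  0.2704 0.0772] [35 36 37]
391 287 [0.4558 0.2774 0.0749] [40 39 39]
391 290 [0.4554 0.2772 0.068 ] [42 42 41]
391 293 [0.4546 0.2742 0.0591] [41 40 41]
391 296 [0.4423 0.1976 0.0008] [49 43 42]
394 266 [0.4546 0.2914 0.1296] [77 77 77]
394 269 [0.4498 0.2635 0.1065] [32 34 34]
394 272 [0.4491 0.2608 0.0982] [31 32 33]
394 275 [0.4495 0.2659 0.0946] [37 37 38]
394 278 [0.4508 0.2759 0.0941] [40 40 40]
394 281 [0.4502 0.2741 0.0862] [41 41 42]
394 284 [0.4504 0.2778 0.0818] [40 40 41]
394 287 [0.4497 0.2757 0.0737] [41 41 42]
394 290 [0.449  0.2734 0.0654] [41 43 43]
394 293 [0.4488 0.2743 0.059 ] [40 42 43]
394 296 [ 0.4356  0.196  -0.0004] [45 40 38]
[0.4633 0.2653 0.0391] [[385.5671 299.12  ]]
```

View pics/e.png

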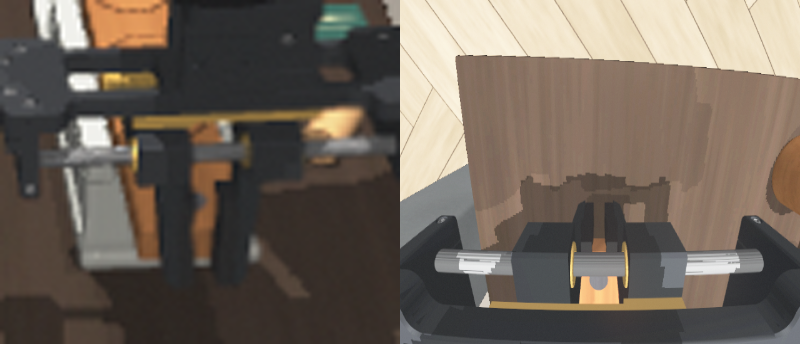

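The left crop shows the fingertips at (180,280) and (230,280), reaching below the board's rear top edge at about z 0.057. The right crop is the wrist view. I'll lower 3 mm more and push.

send_rows --dp '[[-0.2,0,0.15],[-0.2,0,0],[-0.2,0,0],[-0.2,0,0],[-0.2,0,0]]' --turn '[[0,0,0],[0,0,0],[0,0,0],[0,0,0],[0,0,0]]' --fingers '[-0.77,-0.77,-0.77,-0.77,-0.77]'

```text
t: 6.7
ee_pos: [0.4647, 0.2458, 0.0374]
eef_rot: [0.693, 0.72, 0.0, -0.0]
contact_force: [-0.7, 4.1, -0.7]
grip_width: 0.0103
```

```bash
python3 chk.py
```

```text
slope 0.0001 z0 0.0645 s -0.1244 0.0699 lat 0.0005 fin [np.float64(0.0677), 0.56]
6.85 [0.4647 0.2454 0.0373] [ 0.3042 -0.0245  0.2262]
```

send_rows --dp '[[-0.2,0,0],[-0.2,0,0],[-0.2,0,0],[-0.2,0,0],[-0.2,0,0]]' --turn '[[0,0,0],[0,0,0],[0,0,0],[0,0,0],[0,0,0]]' --fingers '[-0.77,-0.77,-0.77,-0.77,-0.77]'

```text
t: 7.35
ee_pos: [0.4654, 0.2259, 0.0373]
eef_rot: [0.693, 0.721, 0.0, -0.0]
contact_force: [-0.0, 4.7, 1.0]
grip_width: 0.01
```

send_rows --dp '[[-0.2,0,0],[-0.2,0,0],[-0.2,0,0],[-0.2,0,0],[0,0,0]]' --turn '[[0,0,0],[0,0,0],[0,0,0],[0,0,0],[0,0,0]]' --fingers '[-0.77,-0.77,-0.77,-0.77,-0.77]'

```text
t: 7.85
ee_pos: [0.4661, 0.2094, 0.0373]
eef_rot: [0.693, 0.721, -0.0, 0.0]
contact_force: [-0.1, 0.5, 0.7]
grip_width: 0.0101
```

```bash
python3 chk.py 2
python3 - <<'E'
from h import *
p=vision.grab_frame("scene"); c=p["color"][170:340,310:430,::-1]
q=vision.grab_frame("side"); d=q["color"][170:340,310:430,::-1]
cv2.imwrite("pics/f.png",cv2.resize(np.hstack([c,d]),(800,567),interpolation=cv2.INTER_CUBIC))
E
```

```text
slope 0.0006 z0 0.0644 s -0.075 0.1062 lat 0.0006 fin [np.float64(0.0969), 0.55]
slope -0.0003 z0 0.0643 s -0.0769 0.1048 lat 0.0003 fin [np.float64(0.1059), 0.55]
8.15 [0.466  0.2098 0.0372] [-0.6616  0.2965 -0.7723]
```

View pics/f.png

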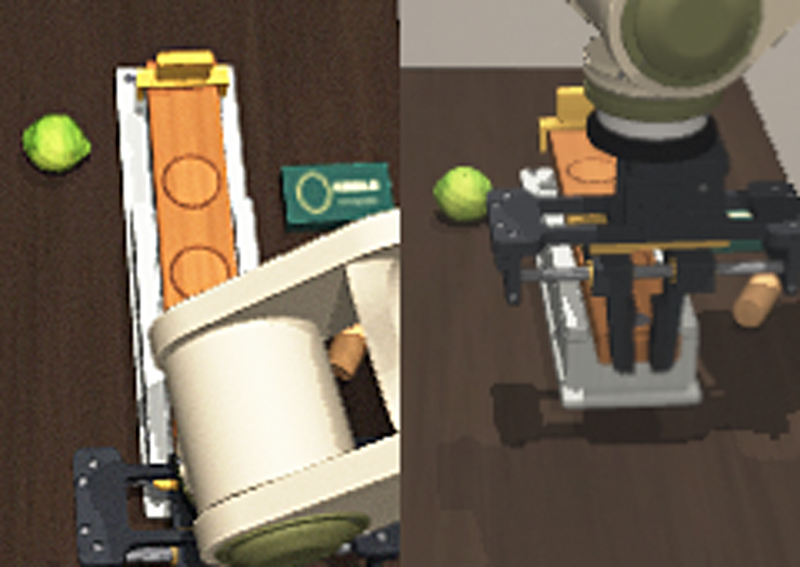

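Left: the saddle is at (185,75), and the board is level and centred in the channel. Right: the fingertips sit behind the board's rear at (645,360). Now small steps, each with a release and a tilt check.

send_rows --dp '[[-0.2,0,0],[-0.2,0,0],[0.2,0,0],[0,0,0],[0,0,0]]' --turn '[[0,0,0],[0,0,0],[0,0,0],[0,0,0],[0,0,0]]' --fingers '[-0.77,-0.77,-0.77,-0.77,-0.77]'

```text
t: 8.75
ee_pos: [0.4661, 0.2058, 0.0372]
eef_rot: [0.693, 0.721, -0.0, 0.0]
contact_force: [-0.6, -0.3, 0.1]
grip_width: 0.0101
```

```bash
python3 chk.py 2
```

```text
slope -0.0003 z0 0.0645 s -0.0696 0.099 lat 0.0007 fin 0
slope -0.0015 z0 0.0644 s -0.071 0.099 lat 0.0005 fin [np.float64(0.0981), 0.54]
9.05 [0.4661 0.2058 0.0372] [-0.1732  0.558   0.4183]
```

send_rows --dp '[[-0.2,0,0],[-0.2,0,0],[0.2,0,0],[0,0,0],[0,0,0]]' --turn '[[0,0,0],[0,0,0],[0,0,0],[0,0,0],[0,0,0]]' --fingers '[-0.77,-0.77,-0.77,-0.77,-0.77]'

```text
t: 9.55
ee_pos: [0.4663, 0.2019, 0.0372]
eef_rot: [0.693, 0.721, -0.0, 0.0]
contact_force: [-0.8, 0.4, -0.4]
grip_width: 0.0106
```

```bash
python3 chk.py 2
```

```text
slope -0.0013 z0 0.0646 s -0.0644 0.1029 lat 0.0005 fin [np.float64(0.1126), 0.57]Traceback (most recent call last):
  File "chk.py", line 6, in <module>
    p=vision.grab_frame("scene"); P=cloud(p,vision.cut_out(p,"board")[0]["region"])
                                            ~~~~~~~~~~~~~~~~~~~~~~~~~^^^
IndexError: list index out of range
```

Working. I'll make the check robust to misses and continue.

```bash
sed -i 's/P=cloud(p,vision.cut_out(p,"board")\[0\]\["region"\])/c=vision.cut_out(p,"board")\n    if not c: print("miss"); continue\n    P=cloud(p,c[0]["region"])/; s/^    f=vision.*$/    f=0/' chk.py; sed -n 5,12p chk.py
```

```text
for i in range(int(sys.argv[1]) if len(sys.argv)>1 else 1):
    p=vision.grab_frame("scene"); c=vision.cut_out(p,"board")
    if not c: print("miss"); continue
    P=cloud(p,c[0]["region"])
    s=(P[:,:2]-E)@d; l=(P[:,:2]-E)@np.array([.999,.0395])
    m=(abs(l)<.018)&(P[:,2]<.072)&(P[:,2]>.04); s,z,l=s[m],P[m,2],l[m]
    a=np.polyfit(s,z,1); k=abs(z-np.polyval(a,s))<.003; a=np.polyfit(s[k],z[k],1)
    f=0
```

send_rows --dp '[[-0.2,0,0],[-0.2,0,0],[0.2,0,0],[0,0,0],[0,0,0]]' --turn '[[0,0,0],[0,0,0],[0,0,0],[0,0,0],[0,0,0]]' --fingers '[-0.77,-0.77,-0.77,-0.77,-0.77]'

```text
t: 10.3
ee_pos: [0.4665, 0.1979, 0.0372]
eef_rot: [0.693, 0.721, -0.0, 0.0]
contact_force: [0.5, 0.5, -0.2]
grip_width: 0.0102
```

```bash
python3 chk.py 2
```

```text
slope 0.001 z0 0.0644 s -0.0618 0.1251 lat 0.0006 fin 0
slope 0.0004 z0 0.0644 s -0.0611 0.1084 lat 0.0005 fin 0
10.5 [0.4665 0.1978 0.0372] [ 0.81    0.727  -0.1373]
```

send_rows --dp '[[-0.2,0,0],[-0.2,0,0],[0.2,0,0],[0,0,0],[0,0,0]]' --turn '[[0,0,0],[0,0,0],[0,0,0],[0,0,0],[0,0,0]]' --fingers '[-0.77,-0.77,-0.77,-0.77,-0.77]'

```text
t: 11.0
ee_pos: [0.4666, 0.1939, 0.0372]
eef_rot: [0.693, 0.721, -0.0, 0.0]
contact_force: [-0.9, 0.1, -1.0]
grip_width: 0.0103
```

```bash
python3 chk.py 2
```

```text
slope 0.0001 z0 0.0645 s -0.0542 0.1255 lat 0.0007 fin 0
slope -0.0014 z0 0.0646 s -0.0563 0.1108 lat 0.0004 fin 0
11.2 [0.4666 0.1938 0.0372] [ 0.9494  1.2427 -0.7318]
```

send_rows --dp '[[-0.2,0,0],[-0.2,0,0],[0.2,0,0],[0,0,0],[0,0,0]]' --turn '[[0,0,0],[0,0,0],[0,0,0],[0,0,0],[0,0,0]]' --fingers '[-0.77,-0.77,-0.77,-0.77,-0.77]'

```text
t: 11.7
ee_pos: [0.4668, 0.1899, 0.0372]
eef_rot: [0.693, 0.721, -0.0, 0.0]
contact_force: [-0.4, -0.6, -0.8]
grip_width: 0.0101
```

```bash
python3 chk.py 2
```

```text
slope 0.0038 z0 0.0643 s -0.046 0.1142 lat 0.0005 fin 0
slope -0.0031 z0 0.0647 s -0.0492 0.1307 lat 0.0008 fin 0
11.9 [0.4668 0.1898 0.0372] [-0.7611 -0.0214  0.4246]
```

send_rows --dp '[[-0.2,0,0],[-0.2,0,0],[0.2,0,0],[0,0,0],[0,0,0]]' --turn '[[0,0,0],[0,0,0],[0,0,0],[0,0,0],[0,0,0]]' --fingers '[-0.77,-0.77,-0.77,-0.77,-0.77]'

```text
t: 12.4
ee_pos: [0.4669, 0.1858, 0.0372]
eef_rot: [0.693, 0.721, -0.0, 0.0]
contact_force: [-0.3, -0.5, 0.5]
grip_width: 0.0103
```

```bash
python3 chk.py 2
```

```text
slope 0.0002 z0 0.0643 s -0.0444 0.1344 lat 0.0005 fin 0
slope 0.0004 z0 0.0645 s -0.0416 0.1343 lat 0.0004 fin 0
12.6 [0.4669 0.1858 0.0372] [-0.7943  0.0845 -0.8339]
```

send_rows --dp '[[-0.2,0,0],[-0.2,0,0],[0.2,0,0],[0,0,0],[0,0,0]]' --turn '[[0,0,0],[0,0,0],[0,0,0],[0,0,0],[0,0,0]]' --fingers '[-0.77,-0.77,-0.77,-0.77,-0.77]'

```text
t: 13.1
ee_pos: [0.4671, 0.1819, 0.0372]
eef_rot: [0.693, 0.721, -0.0, 0.0]
contact_force: [0.4, -0.3, 0.4]
grip_width: 0.0103
```

```bash
python3 chk.py 2
```

```text
slope 0.0017 z0 0.0644 s -0.0361 0.1372 lat 0.0005 fin 0
miss
13.3 [0.467  0.1818 0.0372] [0.4159 0.4159 0.0348]
```

send_rows --dp '[[-0.2,0,0],[-0.2,0,0],[0.2,0,0],[0,0,0],[0,0,0]]' --turn '[[0,0,0],[0,0,0],[0,0,0],[0,0,0],[0,0,0]]' --fingers '[-0.77,-0.77,-0.77,-0.77,-0.77]'

```text
t: 13.8
ee_pos: [0.4672, 0.1779, 0.0372]
eef_rot: [0.693, 0.721, -0.0, 0.0]
contact_force: [-0.5, 0.2, 0.4]
grip_width: 0.0103
```

```bash
python3 chk.py 2
```

```text
Traceback (most recent call last):
  File "chk.py", line 11, in <module>
    a=np.polyfit(s,z,1); k=abs(z-np.polyval(a,s))<.003; a=np.polyfit(s[k],z[k],1)
TypeError: expected non-empty vector for x
```

```bash
cat > chk.py <<'E'
from h import *
import sys
np.set_printoptions(precision=4,suppress=True)
d=np.array([.0395,-.999]); E=np.array([.475,-.030])
for i in range(int(sys.argv[1])):
    p=vision.grab_frame("scene"); P=cloud(p,np.ones((400,640),bool))
    s=(P[:,:2]-E)@d; l=(P[:,:2]-E)@np.array([.999,.0395])
    top=(abs(l)<.018)&(P[:,2]>.04)&(P[:,2]<.12)&(s>-.15)&(s<.25); F=top&(P[:,2]>.080-.055*s.clip(0))&(s>0)
    m=top&(s<.11)&(P[:,2]<.072); x,z=s[m],P[m,2]
    for _ in range(3): a=np.polyfit(x,z,1); k=abs(z-np.polyval(a,x))<.003; x,z=x[k],z[k]
    print("slope",a[0].round(4),"z0",a[1].round(4),"n",len(x),"s",x.min().round(4),"fin",np.percentile(s[F],[5,50,95]) if F.any() else 0)
st=env.get_state(); print(st["t"],st["ee_pos"],st["contact_force"])
E
python3 chk.py 2
```

```text
slope -0.0047 z0 0.0646 n 687 s -0.0362 fin [0.1227 0.1255 0.1321]
slope -0.0002 z0 0.0645 n 665 s -0.0362 fin [0.1223 0.1247 0.1323]
14.0 [0.4672 0.1778 0.0372] [-0.8395 -0.1615  0.3226]
```

send_rows --dp '[[-0.2,0,0],[-0.2,0,0],[0.2,0,0],[0,0,0],[0,0,0]]' --turn '[[0,0,0],[0,0,0],[0,0,0],[0,0,0],[0,0,0]]' --fingers '[-0.77,-0.77,-0.77,-0.77,-0.77]'

```text
t: 14.5
ee_pos: [0.4674, 0.1739, 0.0372]
eef_rot: [0.693, 0.721, -0.0, 0.0]
contact_force: [0.2, -0.4, -0.9]
grip_width: 0.0102
```

```bash
python3 chk.py 3
```

```text
slope -0.0041 z0 0.0646 n 627 s -0.0293 fin [0.126  0.1289 0.1358]
slope -0.0029 z0 0.0645 n 652 s -0.03 fin [0.1267 0.1288 0.1352]
slope -0.0041 z0 0.0646 n 649 s -0.0305 fin [0.1264 0.1293 0.1356]
14.65 [0.4674 0.1738 0.0372] [ 0.176  -0.1976  0.6555]
```

send_rows --dp '[[-0.2,0,0],[-0.2,0,0],[0.2,0,0],[0,0,0],[0,0,0]]' --turn '[[0,0,0],[0,0,0],[0,0,0],[0,0,0],[0,0,0]]' --fingers '[-0.77,-0.77,-0.77,-0.77,-0.77]'

```text
t: 15.15
ee_pos: [0.4675, 0.1698, 0.0372]
eef_rot: [0.693, 0.721, -0.0, 0.0]
contact_force: [-0.3, 0.4, 0.2]
grip_width: 0.0101
```

```bash
python3 chk.py 3
```

```text
slope -0.0061 z0 0.0646 n 606 s -0.0235 fin [0.1306 0.1331 0.1402]
slope -0.0054 z0 0.0645 n 639 s -0.0253 fin [0.1304 0.1333 0.1403]
slope -0.0009 z0 0.0644 n 623 s -0.0265 fin [0.1305 0.1327 0.1403]
15.3 [0.4676 0.1698 0.0372] [-0.2551  0.277   0.4221]
```

send_rows --dp '[[-0.2,0,0],[-0.2,0,0],[0.2,0,0],[0,0,0],[0,0,0]]' --turn '[[0,0,0],[0,0,0],[0,0,0],[0,0,0],[0,0,0]]' --fingers '[-0.77,-0.77,-0.77,-0.77,-0.77]'

```text
t: 15.8
ee_pos: [0.4677, 0.1659, 0.0372]
eef_rot: [0.693, 0.721, -0.0, 0.0]
contact_force: [0.3, 1.0, -0.7]
grip_width: 0.0101
```

```bash
python3 chk.py 3
```

```text
slope -0.0014 z0 0.0644 n 587 s -0.0186 fin [0.1343 0.1368 0.1443]
slope -0.0073 z0 0.0647 n 594 s -0.0215 fin [0.1342 0.1368 0.1434]
slope -0.0047 z0 0.0645 n 570 s -0.021 fin [0.1346 0.1371 0.143 ]
15.95 [0.4677 0.1658 0.0372] [-0.238  -0.226  -0.0255]
```

send_rows --dp '[[-0.2,0,0],[-0.2,0,0],[0.2,0,0],[0,0,0],[0,0,0]]' --turn '[[0,0,0],[0,0,0],[0,0,0],[0,0,0],[0,0,0]]' --fingers '[-0.77,-0.77,-0.77,-0.77,-0.77]'

```text
t: 16.45
ee_pos: [0.4679, 0.1619, 0.0372]
eef_rot: [0.693, 0.721, -0.0, 0.0]
contact_force: [0.5, 0.2, -0.2]
grip_width: 0.01
```

```bash
python3 chk.py 3
```

```text
slope -0.0103 z0 0.0649 n 570 s -0.0144 fin [0.1385 0.1411 0.147 ]
slope 0.0007 z0 0.0642 n 552 s -0.0135 fin [0.1385 0.1409 0.1481]
slope -0.0088 z0 0.0647 n 556 s -0.0137 fin [0.1383 0.141  0.1484]
16.6 [0.4678 0.1618 0.0372] [ 0.048   0.4399 -0.0405]
```

send_rows --dp '[[-0.2,0,0],[-0.2,0,0],[0.2,0,0],[0,0,0],[0,0,0]]' --turn '[[0,0,0],[0,0,0],[0,0,0],[0,0,0],[0,0,0]]' --fingers '[-0.77,-0.77,-0.77,-0.77,-0.77]'

```text
t: 17.1
ee_pos: [0.468, 0.1579, 0.0372]
eef_rot: [0.693, 0.721, -0.0, 0.0]
contact_force: [-0.7, 0.3, -0.9]
grip_width: 0.0103
```

```bash
python3 chk.py 3
```

```text
slope -0.0459 z0 0.0644 n 526 s -0.0084 fin [0.1437 0.147  0.1538]
slope -0.0541 z0 0.0647 n 537 s -0.0085 fin [0.1435 0.1474 0.1542]
slope -0.057 z0 0.0646 n 523 s -0.0092 fin [0.1442 0.147  0.1545]
17.25 [0.468  0.1579 0.0372] [ 0.1004 -0.149   0.04  ]
```

It has tipped (slope -0.057 rad). Now I'll retreat, go over the board and come down in front of the fin.

send_rows --dp '[[0.5,0,0],[0,0,-1],[0,0,-1],[0,0,-1],[0,0,-1]]' --turn '[[0,0,0],[0,0,0],[0,0,0],[0,0,0],[0,0,0]]' --fingers '[-0.77,-0.77,-0.77,-0.77,-0.77]'

```text
t: 17.75
ee_pos: [0.4674, 0.1685, 0.118]
eef_rot: [0.693, 0.721, -0.0, -0.0]
contact_force: [0.3, -0.0, -0.4]
grip_width: 0.0104
```

send_rows --dp '[[0,0,-0.6],[-0.95,0,0],[-0.95,0,0],[-0.95,0,0],[-0.95,0,0]]' --turn '[[0,0,0],[0,0,0],[0,0,0],[0,0,0],[0,0,0]]' --fingers '[-0.77,-0.77,-0.77,-0.77,-0.77]'

```text
t: 18.25
ee_pos: [0.4704, 0.0916, 0.129]
eef_rot: [0.693, 0.721, -0.0, -0.0]
contact_force: [-0.4, 0.1, -0.0]
grip_width: 0.0104
```

send_rows --dp '[[-0.95,0,0],[-0.95,0,0],[-0.95,0,0],[-0.95,0,0],[-0.95,0,0]]' --turn '[[0,0,0],[0,0,0],[0,0,0],[0,0,0],[0,0,0]]' --fingers '[-0.77,-0.77,-0.77,-0.77,-0.77]'

```text
t: 18.75
ee_pos: [0.4741, -0.0034, 0.129]
eef_rot: [0.693, 0.721, -0.0, -0.0]
contact_force: [0.4, -0.1, -0.1]
grip_width: 0.0102
```

send_rows --dp '[[-0.95,0,0],[-0.95,0,0],[-0.95,0,0],[-0.95,0,0],[-0.95,0,0]]' --turn '[[0,0,0],[0,0,0],[0,0,0],[0,0,0],[0,0,0]]' --fingers '[-0.77,-0.77,-0.77,-0.77,-0.77]'

```text
t: 19.25
ee_pos: [0.4779, -0.0983, 0.1289]
eef_rot: [0.693, 0.721, -0.0, -0.0]
contact_force: [0.3, -0.3, 0.7]
grip_width: 0.0101
```

send_rows --dp '[[-0.95,0,0],[-0.95,0,0],[-0.95,0,0],[-0.95,0,0],[-0.95,0,0]]' --turn '[[0,0,0],[0,0,0],[0,0,0],[0,0,0],[0,0,0]]' --fingers '[-0.77,-0.77,-0.77,-0.77,-0.77]'

```text
t: 19.75
ee_pos: [0.4816, -0.1933, 0.1289]
eef_rot: [0.693, 0.721, -0.0, -0.0]
contact_force: [0.7, -0.2, 0.0]
grip_width: 0.0104
```

```bash
cat > tip.py <<'E'
from h import *
np.set_printoptions(precision=4,suppress=True)
d=np.array([.0395,-.999]); E=np.array([.475,-.030])
q=vision.grab_frame("side"); s=env.get_state(); t=s["ee_pos"]; r=R.from_quat(s["eef_rot"]).as_matrix(); print(s["t"],t,"s,l",(t[:2]-E)@d,(t[:2]-E)@np.array([.999,.0395]),s["contact_force"])
P=cloud(q,np.ones((400,640),bool)); L=(P-t)@r
m=(abs(L[:,0])<.03)&(abs(L[:,1])<.03)&(L[:,2]<.03)&(L[:,2]>-.05)
b=L[m]; print("tool-frame pts: n",m.sum(),"low z",np.percentile(b[:,2],[90,95,98,100]) if m.sum() else 0, "x",np.percentile(b[:,0],[2,50,98]) if m.sum() else 0,"y",np.percentile(b[:,1],[2,98]) if m.sum() else 0)
E
python3 tip.py; python3 chk.py 2
python3 - <<'E'
from h import *
q=vision.grab_frame("side")["color"][100:260,290:450,::-1];p=vision.grab_frame("scene")["color"][120:280,290:450,::-1]
cv2.imwrite("pics/g.png",cv2.resize(np.hstack([p,q]),(800,400),interpolation=cv2.INTER_CUBIC))
E
```

```text
19.8 [ 0.4817 -0.1957  0.1289] s,l 0.16575696494244702 0.0001770068255432981 [-0.6206 -1.7328 -0.4657]
tool-frame pts: n 149 low z [-0.0184 -0.0165 -0.0155 -0.0145] x [-0.0035  0.0116  0.0172] y [-0.0205  0.0196]
slope -0.0361 z0 0.0645 n 1325 s -0.1499 fin [0.1441 0.1467 0.153 ]
slope -0.0323 z0 0.0644 n 1352 s -0.1493 fin [0.1436 0.1466 0.1533]
19.9 [ 0.4814 -0.1929  0.1288] [-0.8042  0.0253 -0.8087]
```

View pics/g.png

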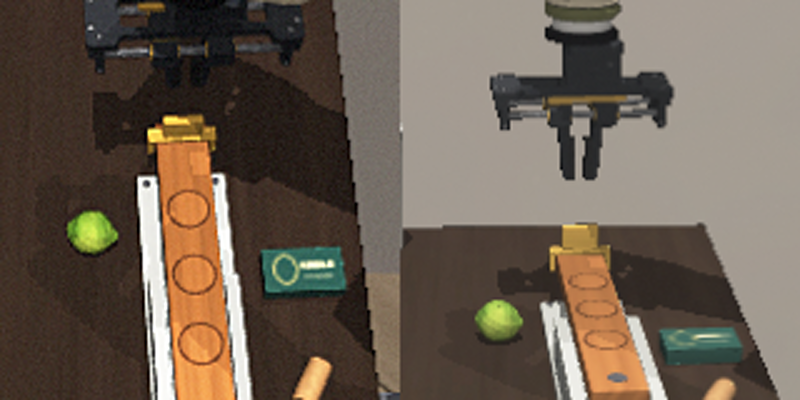

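Left: the fin is at (183,125) with the fingers at (185,75) beyond it in front. The board is tipped and all bystanders are in place. The tips measure 15 mm above the reported TCP. Now I'll move on and descend.

send_rows --dp '[[-0.8,0,0],[0,0,0.9],[0,0,0.9],[0,0,0.9],[0,0,0.8]]' --turn '[[0,0,0],[0,0,0],[0,0,0],[0,0,0],[0,0,0]]' --fingers '[-0.77,-0.77,-0.77,-0.77,-0.77]'

```text
t: 20.5
ee_pos: [0.4822, -0.2092, 0.0584]
eef_rot: [0.693, 0.721, -0.0, -0.0]
contact_force: [-0.1, 0.1, -0.2]
grip_width: 0.0099
```

```bash
sed -i 's/(s<.11)&(P\[:,2\]<.072)/(s<.11)\&(s>-.1)\&(P[:,2]<.074)/' chk.py; python3 tip.py; python3 chk.py 2
python3 - <<'E'
from h import *
w=vision.grab_frame("wrist")["color"][:,:,::-1];p=vision.grab_frame("scene")["color"][120:280,310:410,::-1]
cv2.imwrite("pics/i.png",np.hstack([cv2.resize(p,(250,400),interpolation=cv2.INTER_CUBIC),cv2.resize(w,(540,400))]))
E
```

```text
20.55 [ 0.4811 -0.2084  0.0562] s,l 0.17851073981057036 -0.0009523118907464185 [-1.5838  1.2197 -2.7828]
tool-frame pts: n 110 low z [-0.0209 -0.0106 -0.0072  0.0071] x [-0.0027  0.0097  0.0293] y [-0.0201  0.0249]
slope -0.0369 z0 0.0643 n 1032 s -0.0998 fin [0.1444 0.1662 0.1747]
slope -0.0392 z0 0.0643 n 1071 s -0.1 fin [0.1447 0.1664 0.1786]
20.65 [ 0.4819 -0.2089  0.0588] [-0.0253 -0.6833 -0.1364]
```

View pics/i.png

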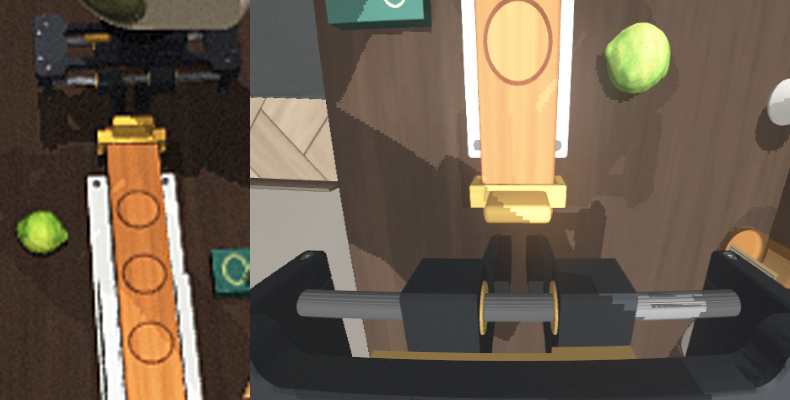

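Left: the fin is at (133,122) with the fingers just in front. Right (wrist view): the saddle at (518,197) is aligned between the two fingers. Now a gentle push back along the board's slope.

send_rows --dp '[[0.3,0,0],[0.3,0,0],[0.3,0,-0.017],[0.3,0,-0.017],[0.3,0,-0.017]]' --turn '[[0,0,0],[0,0,0],[0,0,0],[0,0,0],[0,0,0]]' --fingers '[-0.77,-0.77,-0.77,-0.77,-0.77]'

```text
t: 21.25
ee_pos: [0.4811, -0.1783, 0.0605]
eef_rot: [0.693, 0.721, 0.0, 0.0]
contact_force: [0.1, -0.6, 0.7]
grip_width: 0.0104
```

send_rows --dp '[[0.3,0,-0.017],[0.3,0,-0.017],[0.3,0,-0.017],[0.3,0,-0.017],[0.3,0,-0.017]]' --turn '[[0,0,0],[0,0,0],[0,0,0],[0,0,0],[0,0,0]]' --fingers '[-0.77,-0.77,-0.77,-0.77,-0.77]'

```text
t: 21.75
ee_pos: [0.4798, -0.1484, 0.062]
eef_rot: [0.693, 0.721, 0.0, 0.0]
contact_force: [0.6, -1.7, 0.3]
grip_width: 0.0103
```

Run:
```python
from h import *
np.set_printoptions(precision=4,suppress=True)
d=np.array([.0395,-.999]); E=np.array([.475,-.030])
p=vision.grab_frame("scene"); P=cloud(p,np.ones((400,640),bool))
s=(P[:,:2]-E)@d; l=(P[:,:2]-E)@np.array([.999,.0395])
for b in np.arange(-.2,.2,.02):
    m=(abs(s-b)<.01)&(abs(l)<.018)&(P[:,2]>.03)&(P[:,2]<.15)
    if m.any(): print(b.round(3),np.percentile(P[m,2],[10,50,90]))
print(env.get_state()["ee_pos"],env.get_state()["t"])
c=p["color"][150:290,310:410,::-1]; w=vision.grab_frame("side")["color"][150:290,320:420,::-1]
cv2.imwrite("pics/j.png",cv2.resize(np.hstack([c,w]),(800,560),interpolation=cv2.INTER_CUBIC))
```

```text
-0.2 [0.0338 0.0433 0.0463]
-0.18 [0.0421 0.0453 0.0656]
-0.16 [0.0654 0.0684 0.0706]
-0.14 [0.0649 0.0675 0.0703]
-0.12 [0.0646 0.0672 0.0693]
-0.1 [0.0641 0.0666 0.0696]
-0.08 [0.0644 0.0668 0.0693]
-0.06 [0.0634 0.066  0.0684]
-0.04 [0.0624 0.065  0.0675]
-0.02 [0.0627 0.065  0.0673]
-0.0 [0.0619 0.0647 0.0674]
0.02 [0.0612 0.0639 0.0665]
0.04 [0.0606 0.0631 0.0656]
0.06 [0.0606 0.0633 0.0659]
0.08 [0.0596 0.0626 0.0656]
0.1 [0.0621 0.085  0.1025]
0.12 [0.0631 0.1024 0.1226]
0.14 [0.0588 0.061  0.0627]
0.16 [0.0576 0.0595 0.063 ]
[ 0.4797 -0.1477  0.062 ] 21.8
```

View pics/j.png

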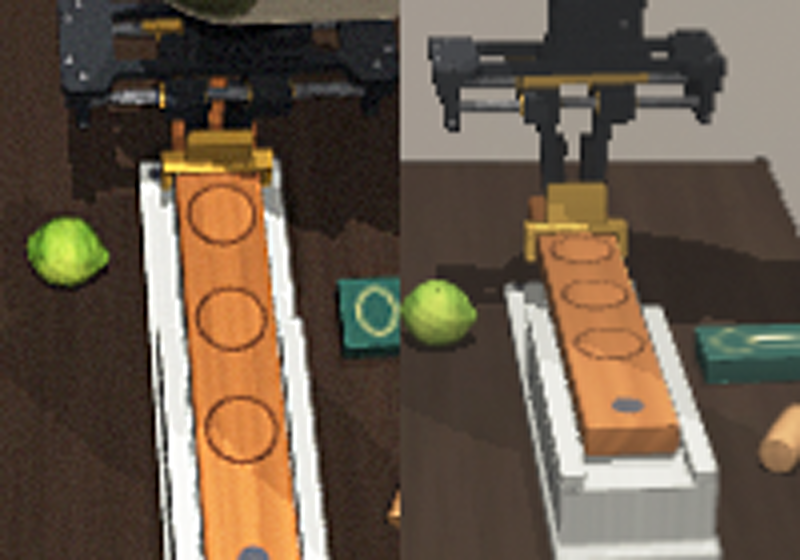

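```bash
cat > lev.py <<'E'
from h import *
np.set_printoptions(precision=4,suppress=True)
d=np.array([.0395,-.999]); E=np.array([.475,-.030])
for c in("scene","side","scene"):
    p=vision.grab_frame(c); P=cloud(p,np.ones((400,640),bool))
    s=(P[:,:2]-E)@d; l=(P[:,:2]-E)@np.array([.999,.0395]); o=[]
    for b in (-.14,-.11,-.08,-.05,-.02,.01,.04,.07):
        m=(abs(s-b)<.01)&(abs(l)<.018)&(P[:,2]>.05)&(P[:,2]<.085); o.append(np.median(P[m,2])*1000 if m.sum()>8 else np.nan)
    F=(abs(l)<.018)&(s>-.02)&(s<.2)&(P[:,2]>.08)&(P[:,2]<.1); y=p["color"][...,0].astype(int)-p["color"][...,2]
    print(c,np.array(o).round(1),"tail",np.polyfit((np.array([-.14,-.11,-.08,-.05,-.02,.01,.04,.07]))[~np.isnan(o)],np.array(o)[~np.isnan(o)]/1000,1))
print(env.get_state()["t"],env.get_state()["ee_pos"])
E
python3 lev.py
```

```text
scene [67.1 66.4 66.4 65.2 65.4 64.2 63.2 63.5] tail [-0.019   0.0645]
side [66.5 66.1 66.  65.5 65.5 64.9 63.9 64.4] tail [-0.0117  0.0649]
scene [64.8 65.2 64.8 64.8 64.6 64.5 63.9 64.5] tail [-0.0038  0.0645]
22.0 [ 0.4797 -0.1489  0.0619]
```

The board has levelled out while the saddle moves, so it was only just past balance. I'll carry on with the saddle, now horizontally, and nudge afterwards.

send_rows --dp '[[0.3,0,0],[0.3,0,0],[0.3,0,0],[0.3,0,0],[0.3,0,0]]' --turn '[[0,0,0],[0,0,0],[0,0,0],[0,0,0],[0,0,0]]' --fingers '[-0.77,-0.77,-0.77,-0.77,-0.77]'

```text
t: 22.5
ee_pos: [0.4787, -0.1184, 0.062]
eef_rot: [0.693, 0.721, 0.0, 0.0]
contact_force: [0.1, -0.5, 0.6]
grip_width: 0.0101
```

send_rows --dp '[[0.3,0,0],[0.3,0,0],[0.3,0,0],[0.3,0,0],[0.3,0,0]]' --turn '[[0,0,0],[0,0,0],[0,0,0],[0,0,0],[0,0,0]]' --fingers '[-0.77,-0.77,-0.77,-0.77,-0.77]'

```text
t: 23.0
ee_pos: [0.4775, -0.0884, 0.0619]
eef_rot: [0.693, 0.721, -0.0, -0.0]
contact_force: [0.2, -0.8, 1.0]
grip_width: 0.0101
```

send_rows --dp '[[0.3,0,0],[0.3,0,0],[0.3,0,0],[0,0,0],[0,0,0]]' --turn '[[0,0,0],[0,0,0],[0,0,0],[0,0,0],[0,0,0]]' --fingers '[-0.77,-0.77,-0.77,-0.77,-0.77]'

```text
t: 23.5
ee_pos: [0.4767, -0.0708, 0.0619]
eef_rot: [0.693, 0.721, -0.0, -0.0]
contact_force: [-0.3, -0.2, -0.3]
grip_width: 0.0103
```

```bash
python3 lev.py
python3 - <<'E'
from h import *
E=np.array([.475,-.030]);d=np.array([.0395,-.999])
p=vision.grab_frame("scene"); c=p["color"][190:310,330:410,::-1]
for n,z in(("mark",.065),("fin",.084),("edge",.045)):
    for r in vision.mark_of(p,n)[:1]: print(n,r["p"],(at_z(p,r["uv"],z)[:2]-E)@d)
q=vision.grab_frame("side");w=q["color"][190:310,330:410,::-1]
for n,z in(("mark",.065),("fin",.084),("edge",.045)):
    for r in vision.mark_of(q,n)[:1]: print(n,r["p"],(at_z(q,r["uv"],z)[:2]-E)@d)
cv2.imwrite("pics/k.png",cv2.resize(np.hstack([c,w]),(800,600),interpolation=cv2.INTER_CUBIC))
E
```

```text
scene [64.6 64.6 64.6 64.2 64.7 65.3 66.  64.7] tail [0.0042 0.065 ]
side [64.8 64.6 64.9 64.8 64.8 69.3  nan  nan] tail [0.0223 0.067 ]
scene [64.8 64.7 64.7 64.9 64.4 65.1 65.7 64.9] tail [0.0028 0.065 ]
23.65 [ 0.4768 -0.0711  0.0619]
mark 0.7 -0.028974839105039337
fin 0.59 0.027856188951158777
edge 0.57 0.007069299398235413
mark 0.54 0.021133341032160982
fin 0.65 0.021784526005689937
edge 0.94 -0.0010272214098235386
```

View pics/k.png

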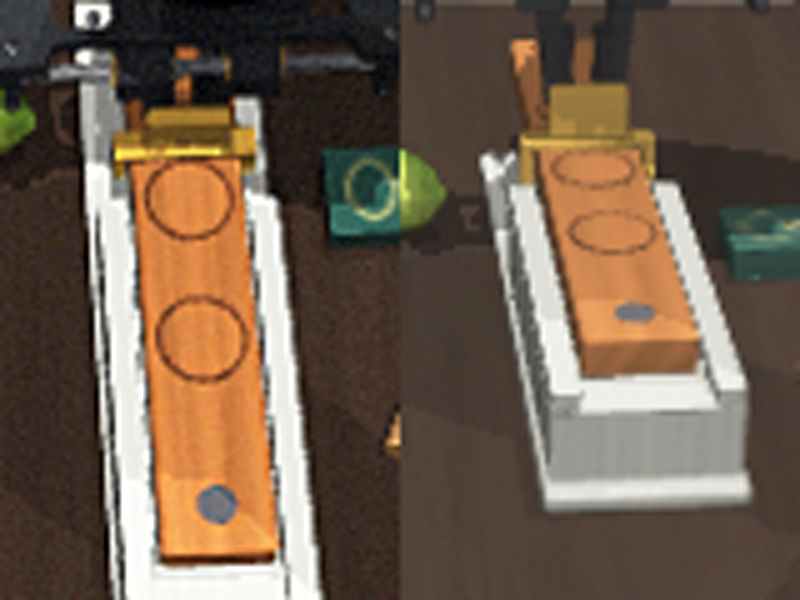

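Left: the saddle at (185,140) is still about 18 mm short of the cheek ends at (110,185). The board is level. I'll close most of that gap, then go back to nudge the rear.

send_rows --dp '[[0.25,0,0],[0.25,0,0],[0.2,0,0],[0,0,0],[-0.6,0,0]]' --turn '[[0,0,0],[0,0,0],[0,0,0],[0,0,0],[0,0,0]]' --fingers '[-0.77,-0.77,-0.77,-0.77,-0.77]'

```text
t: 24.55
ee_pos: [0.4766, -0.0683, 0.0619]
eef_rot: [0.693, 0.721, -0.0, -0.0]
contact_force: [-0.6, -0.2, 0.9]
grip_width: 0.0103
```

send_rows --dp '[[0,0,-0.8],[0,0,-0.9],[0,0,-0.9],[0,0,-0.9],[0.5,0,0]]' --turn '[[0,0,0],[0,0,0],[0,0,0],[0,0,0],[0,0,0]]' --fingers '[-0.77,-0.77,-0.77,-0.77,-0.77]'

```text
t: 25.05
ee_pos: [0.4774, -0.0604, 0.1337]
eef_rot: [0.694, 0.72, 0.001, 0.002]
contact_force: [-0.4, 0.3, 0.2]
grip_width: 0.0102
```

send_rows --dp '[[0.95,0,0],[0.95,0,0],[0.95,0,0],[0.95,0,0],[0.95,0,0]]' --turn '[[0,0,0],[0,0,0],[0,0,0],[0,0,0],[0,0,0]]' --fingers '[-0.77,-0.77,-0.77,-0.77,-0.77]'

```text
t: 25.55
ee_pos: [0.4721, 0.0369, 0.1309]
eef_rot: [0.693, 0.721, -0.0, -0.001]
contact_force: [0.5, 0.6, -1.2]
grip_width: 0.0099
```

send_rows --dp '[[0.95,0,0],[0.95,0,0],[0.95,0,0],[0.95,0,0],[0.95,0,0]]' --turn '[[0,0,0],[0,0,0],[0,0,0],[0,0,0],[0,0,0]]' --fingers '[-0.77,-0.77,-0.77,-0.77,-0.77]'

```text
t: 26.05
ee_pos: [0.4685, 0.1318, 0.1309]
eef_rot: [0.693, 0.721, -0.001, -0.001]
contact_force: [-0.5, 0.1, 0.6]
grip_width: 0.0102
```

send_rows --dp '[[0.95,0,0],[0.95,0,0],[0.3,0,0],[0,0,0],[0,0,0]]' --turn '[[0,0,0],[0,0,0],[0,0,0],[0,0,0],[0,0,0]]' --fingers '[-0.77,-0.77,-0.77,-0.77,-0.77]'

```text
t: 26.55
ee_pos: [0.4672, 0.1743, 0.1315]
eef_rot: [0.693, 0.721, -0.0, -0.0]
contact_force: [-1.0, 0.4, -0.0]
grip_width: 0.0104
```

```bash
python3 lev.py
```

```text
scene [ nan  nan 64.8 63.6  nan  nan 64.1 64.9] tail [0.0021 0.0644]
side [65.  65.  65.5 65.2 64.8 73.6  nan  nan] tail [0.0401 0.0691]
scene [ nan  nan 65.3 64.7  nan  nan 63.9 64.6] tail [-0.0059  0.0646]
26.7 [0.4674 0.1742 0.1319]
```

send_rows --dp '[[0,0,0.95],[0,0,0.95],[0,0,0.95],[0,0,0.95],[0,0,0.9]]' --turn '[[0,0,0],[0,0,0],[0,0,0],[0,0,0],[0,0,0]]' --fingers '[-0.77,-0.77,-0.77,-0.77,-0.77]'

```text
t: 27.2
ee_pos: [0.4674, 0.1744, 0.0372]
eef_rot: [0.694, 0.72, 0.0, 0.0]
contact_force: [0.4, 0.2, -0.6]
grip_width: 0.0102
```

send_rows --dp '[[0,0,0],[-0.4,0,0],[-0.4,0,0],[-0.1,0,0],[0,0,0]]' --turn '[[0,0,0],[0,0,0],[0,0,0],[0,0,0],[0,0,0]]' --fingers '[-0.77,-0.77,-0.77,-0.77,-0.77]'

```text
t: 27.7
ee_pos: [0.4684, 0.1563, 0.0385]
eef_rot: [0.694, 0.72, 0.0, 0.0]
contact_force: [0.4, -0.9, -0.0]
grip_width: 0.0099
```

```bash
cat > lev.py <<'E'
from h import *
import sys
np.set_printoptions(precision=4,suppress=True)
d=np.array([.0395,-.999]); E=np.array([.475,-.030]); B=np.array([-.14,-.11,-.08,-.05,-.02,.04,.07,.10,.13,.155])
for c in sys.argv[1:]:
    p=vision.grab_frame(c); P=cloud(p,np.ones((400,640),bool))
    s=(P[:,:2]-E)@d; l=(P[:,:2]-E)@np.array([.999,.0395]); o=[]
    for b in B:
        m=(abs(s-b)<.01)&(abs(l)<.018)&(P[:,2]>.048)&(P[:,2]<.08); o.append(np.median(P[m,2])*1000 if m.sum()>8 else np.nan)
    o=np.array(o);k=~np.isnan(o); f=(abs(l)<.018)&(abs(s)<.06)&(P[:,2]>.085)&(P[:,2]<.102)
    print(c,o.round(1),"slope",np.polyfit(B[k],o[k]/1000,1)[0].round(4),"fin",np.percentile(s[f],[5,50,95]) if f.sum()>5 else 0)
print(env.get_state()["t"],env.get_state()["ee_pos"])
E
python3 lev.py scene side scene
```

```text
scene [ nan  nan  nan  nan  nan 64.6 64.3 64.  64.1 64.1] slope -0.004 fin [0.0051 0.0075 0.0137]
side [65.  64.9  nan  nan  nan  nan  nan 64.5 64.5 64.2] slope -0.002 fin [0.0021 0.0057 0.0103]
scene [ nan  nan  nan  nan  nan 64.4 64.4 64.1 64.  64.2] slope -0.0026 fin [0.0053 0.0081 0.0145]
27.85 [0.4681 0.1569 0.0382]
```

send_rows --dp '[[-0.13,0,0],[-0.12,0,0],[0.2,0,0],[0,0,0],[0,0,0]]' --turn '[[0,0,0],[0,0,0],[0,0,0],[0,0,0],[0,0,0]]' --fingers '[-0.77,-0.77,-0.77,-0.77,-0.77]'

```text
t: 28.35
ee_pos: [0.468, 0.1559, 0.0379]
eef_rot: [0.693, 0.721, -0.0, 0.0]
contact_force: [0.1, -0.4, 0.1]
grip_width: 0.0101
```

```bash
python3 lev.py scene scene side
```

```text
scene [ nan  nan  nan  nan  nan 62.7 62.7 61.6 61.3 60.7] slope -0.0186 fin [0.0072 0.0103 0.0168]
scene [ nan  nan  nan  nan  nan 63.3 62.8 61.9 61.5 60.8] slope -0.0209 fin [0.0073 0.0099 0.0168]
side [66.7 66.7  nan  nan  nan  nan  nan 63.  62.5 62.1] slope -0.0164 fin [0.0042 0.008  0.0118]
28.5 [0.4681 0.1558 0.0379]
```

```bash
python3 lev.py scene side scene side scene side
```

```text
scene [ nan  nan  nan  nan  nan 63.3 63.4 62.7 62.4 62.2] slope -0.0115 fin [0.007  0.0103 0.0168]
side [66.  65.4  nan  nan  nan  nan  nan 64.3 63.6 63.3] slope -0.0081 fin [0.004  0.0079 0.0118]
scene [ nan  nan  nan  nan  nan 63.8 64.6 64.  63.9 63.5] slope -0.0043 fin [0.0062 0.0096 0.0163]
side [65.2 65.1  nan  nan  nan  nan  nan 64.5 64.5 63.7] slope -0.004 fin [0.0032 0.0083 0.0126]
scene [ nan  nan  nan  nan  nan 63.6 64.7 63.2 63.1 63.3] slope -0.0083 fin [0.0066 0.0101 0.0165]
side [66.6 65.9  nan  nan  nan  nan  nan 63.6 63.  62.6] slope -0.0127 fin [0.0044 0.0076 0.0121]
28.8 [0.4681 0.1558 0.0379]
```

It is rocking right at the balance point, so one more 1.5 mm nudge.

send_rows --dp '[[-0.13,0,0],[-0.14,0,0],[0.3,0,0],[0,0,0],[0,0,0]]' --turn '[[0,0,0],[0,0,0],[0,0,0],[0,0,0],[0,0,0]]' --fingers '[-0.77,-0.77,-0.77,-0.77,-0.77]'

```text
t: 29.3
ee_pos: [0.468, 0.1566, 0.0379]
eef_rot: [0.693, 0.721, -0.0, 0.0]
contact_force: [-0.2, 0.4, -0.3]
grip_width: 0.0098
```

```bash
python3 lev.py scene side scene side scene side scene side
```

```text
scene [ nan  nan  nan  nan  nan 61.9 60.7 59.5 57.7 55.9] slope -0.0514 fin [0.01   0.0132 0.0199]
side [72.3 70.4 69.3  nan  nan  nan  nan 59.1 57.8 56.7] slope -0.0536 fin [0.008  0.012  0.0178]
scene [ nan  nan  nan  nan  nan 61.9 60.8 59.2 57.1 55.5] slope -0.057 fin [0.0103 0.0134 0.0195]
side [72.4 70.6  nan  nan  nan  nan  nan 58.9 57.7 56.3] slope -0.0546 fin [0.0064 0.0118 0.0185]
scene [ nan  nan  nan  nan  nan 61.8 61.3 58.9 56.4 55.9] slope -0.0579 fin [0.01   0.0135 0.0196]
side [72.  70.8 69.1  nan  nan  nan  nan 59.1 57.9 56.4] slope -0.0538 fin [0.0078 0.0113 0.0171]
scene [ nan  nan  nan  nan  nan 61.6 60.8 58.8 57.1 55.6] slope -0.054 fin [0.0101 0.0131 0.02  ]
side [72.  70.5 69.   nan  nan  nan  nan 59.1 58.2 56.6] slope -0.0524 fin [0.0074 0.0113 0.0184]
29.7 [0.4681 0.1564 0.0379]
```

Stable at -0.054. Now back to the fin for the last few millimetres.

send_rows --dp '[[0.5,0,0],[0,0,-0.95],[0,0,-0.95],[0,0,-0.95],[0,0,-0.95]]' --turn '[[0,0,0],[0,0,0],[0,0,0],[0,0,0],[0,0,0]]' --fingers '[-0.77,-0.77,-0.77,-0.77,-0.77]'

```text
t: 30.2
ee_pos: [0.4675, 0.1671, 0.1147]
eef_rot: [0.693, 0.721, 0.0, -0.0]
contact_force: [-0.2, 0.1, -0.5]
grip_width: 0.0101
```

send_rows --dp '[[0,0,-0.8],[-0.9,0,0],[-0.9,0,0],[-0.9,0,0],[-0.9,0,0]]' --turn '[[0,0,0],[0,0,0],[0,0,0],[0,0,0],[0,0,0]]' --fingers '[-0.77,-0.77,-0.77,-0.77,-0.77]'

```text
t: 30.7
ee_pos: [0.4704, 0.0945, 0.13]
eef_rot: [0.693, 0.721, 0.0, -0.0]
contact_force: [0.8, 0.1, 0.4]
grip_width: 0.0102
```

send_rows --dp '[[-0.9,0,0],[-0.9,0,0],[-0.9,0,0],[-0.9,0,0],[-0.9,0,0]]' --turn '[[0,0,0],[0,0,0],[0,0,0],[0,0,0],[0,0,0]]' --fingers '[-0.77,-0.77,-0.77,-0.77,-0.77]'

```text
t: 31.2
ee_pos: [0.474, 0.0045, 0.13]
eef_rot: [0.693, 0.721, 0.0, 0.0]
contact_force: [0.2, 0.1, 0.4]
grip_width: 0.0098
```

send_rows --dp '[[-0.9,0,0],[-0.9,0,0],[-0.9,0,0],[-0.9,0,0],[-0.9,0,0]]' --turn '[[0,0,0],[0,0,0],[0,0,0],[0,0,0],[0,0,0]]' --fingers '[-0.77,-0.77,-0.77,-0.77,-0.77]'

```text
t: 31.7
ee_pos: [0.4776, -0.0855, 0.13]
eef_rot: [0.693, 0.721, 0.0, 0.0]
contact_force: [0.3, -0.6, -0.3]
grip_width: 0.0101
```

```bash
python3 tip.py; python3 lev.py side side
```

```text
31.75 [ 0.4778 -0.0876  0.13  ] s,l 0.057696943545454876 0.0005594926016482624 [-0.6487 -2.6683 -0.4759]
tool-frame pts: n 171 low z [-0.0198 -0.0166 -0.0161 -0.015 ] x [-0.0011  0.0112  0.0165] y [-0.0202  0.0195]
side [72.  70.7 69.3 67.5 65.9  nan  nan 59.7 57.6 56.5] slope -0.0534 fin [0.0074 0.0122 0.0185]
side [72.1 70.8 69.5 67.7 66.   nan  nan 59.3 57.4 56.1] slope -0.0555 fin [0.0078 0.0118 0.0177]
31.85 [ 0.4775 -0.0853  0.1299]
```

send_rows --dp '[[0,0,0.85],[0,0,0.85],[0,0,0.85],[0,0,0.85],[0,0,0]]' --turn '[[0,0,0],[0,0,0],[0,0,0],[0,0,0],[0,0,0]]' --fingers '[-0.77,-0.77,-0.77,-0.77,-0.77]'

```text
t: 32.35
ee_pos: [0.4763, -0.0838, 0.0604]
eef_rot: [0.693, 0.721, -0.001, -0.002]
contact_force: [0.0, -1.1, 0.0]
grip_width: 0.0102
```

send_rows --dp '[[0.35,0,0],[0.35,0,0],[0.3,0,0],[0.1,0,0],[0.1,0,0]]' --turn '[[0,0,0],[0,0,0],[0,0,0],[0,0,0],[0,0,0]]' --fingers '[-0.77,-0.77,-0.77,-0.77,-0.77]'

```text
t: 32.85
ee_pos: [0.4767, -0.0611, 0.0623]
eef_rot: [0.693, 0.721, 0.0, 0.0]
contact_force: [-0.2, -1.2, 0.4]
grip_width: 0.0096
```

```bash
python3 lev.py side scene
```

```text
side [71.3 69.6 68.7 67.4 66.   nan  nan 60.4 58.3 57.8] slope -0.0465 fin [0.0073 0.0123 0.0243]
scene [69.2 68.4 67.3 66.3 65.1 63.  62.8  nan  nan  nan] slope -0.0326 fin [0.0097 0.0145 0.0238]
32.95 [ 0.4765 -0.0612  0.0621]
```

send_rows --dp '[[0.1,0,0],[0.1,0,0],[0.1,0,0],[0.05,0,0],[0,0,0]]' --turn '[[0,0,0],[0,0,0],[0,0,0],[0,0,0],[0,0,0]]' --fingers '[-0.77,-0.77,-0.77,-0.77,-0.77]'

```text
t: 33.45
ee_pos: [0.4762, -0.0543, 0.0619]
eef_rot: [0.693, 0.721, 0.0, -0.0]
contact_force: [0.1, -1.3, -0.5]
grip_width: 0.01
```

```bash
python3 lev.py side scene
```

```text
side [65.3 65.  65.4 65.1 65.1  nan  nan 64.4 64.3 64.4] slope -0.0035 fin [0.     0.0049 0.0199]
scene [64.8 64.8 64.7 64.3 64.3 63.4  nan  nan  nan  nan] slope -0.0077 fin [0.0035 0.0074 0.0208]
33.55 [ 0.4762 -0.0544  0.0619]
```

send_rows --dp '[[0.05,0,0],[0.05,0,0],[0,0,0]]' --turn '[[0,0,0],[0,0,0],[0,0,0]]' --fingers '[-0.77,-0.77,-0.77]'

```text
t: 33.85
ee_pos: [0.4762, -0.0534, 0.062]
eef_rot: [0.693, 0.721, -0.001, 0.001]
contact_force: [-0.4, -7.1, -0.6]
grip_width: 0.0104
```

Contact with the cheeks: the force rose to 7 N and the tool stopped. Releasing now.

send_rows --dp '[[-0.1,0,0],[-0.4,0,0],[-0.4,0,0],[0,0,0],[0,0,0]]' --turn '[[0,0,0],[0,0,0],[0,0,0],[0,0,0],[0,0,0]]' --fingers '[-0.77,-0.77,-0.77,-0.77,-0.77]'

```text
t: 34.35
ee_pos: [0.4767, -0.0706, 0.0619]
eef_rot: [0.694, 0.72, 0.0, -0.0]
contact_force: [-0.3, 0.3, 0.6]
grip_width: 0.01
```

```bash
python3 lev.py side scene side scene side
```

```text
side [72.4 70.5 69.4 67.7 65.6  nan  nan 59.3 58.3 57.1] slope -0.0523 fin [0.0026 0.0083 0.0373]
scene [71.5 70.2 68.8 67.1 66.  62.1 61.3  nan  nan  nan] slope -0.0505 fin [0.0052 0.0112 0.0328]
side [72.1 70.6 69.4 67.6 66.1  nan  nan 59.1 57.8 56.3] slope -0.054 fin [0.003  0.009  0.0354]
scene [71.9 70.1 68.8 67.2 65.1 62.7 61.2  nan  nan  nan] slope -0.0508 fin [0.0054 0.0113 0.0332]
side [72.2 70.5 69.2 67.7 66.2  nan  nan 59.  57.4 56.5] slope -0.0547 fin [0.0018 0.0087 0.0346]
34.6 [ 0.4768 -0.0702  0.062 ]
```

Released, the board is tipped again at -0.053. I'll withdraw and take a close look.

send_rows --dp '[[-0.6,0,-0.5],[-0.3,0,-0.95],[0,0,-0.95],[0,0,-0.95],[0,0,-0.95]]' --turn '[[0,0,0],[0,0,0],[0,0,0],[0,0,0],[0,0,0]]' --fingers '[-0.77,-0.77,-0.77,-0.77,-0.77]'

```text
t: 35.1
ee_pos: [0.4775, -0.0891, 0.1495]
eef_rot: [0.693, 0.72, 0.0, 0.0]
contact_force: [-1.2, 0.7, -0.4]
grip_width: 0.01
```

send_rows --dp '[[-0.9,0,-0.5],[-0.9,0,-0.5],[-0.9,0,0],[0,0,0],[0,0,0]]' --turn '[[0,0,0],[0,0,0],[0,0,0],[0,0,0],[0,0,0]]' --fingers '[-0.77,-0.77,-0.77,-0.77,-0.77]'

```text
t: 35.6
ee_pos: [0.4794, -0.1424, 0.1682]
eef_rot: [0.694, 0.72, 0.0, -0.0]
contact_force: [-0.3, 0.9, -0.2]
grip_width: 0.0103
```

```bash
python3 lev.py side scene
python3 - <<'E'
from h import *
E=np.array([.475,-.030]);d=np.array([.0395,-.999]); im=[]
for n in("scene","side","wrist"):
    p=vision.grab_frame(n)
    im.append(p["color"][:,:,::-1] if n=="wrist" else p["color"][190:290,340:410,::-1])
    for k,z in(("mark",.065),("fin",.084),("edge",.045)):
        for r in vision.mark_of(p,k)[:1]: print(n,k,round(r["p"],2),np.round(r["uv"],1),(at_z(p,r["uv"],z)[:2]-E)@d)
cv2.imwrite("pics/l.png",np.hstack([cv2.resize(im[0],(210,300),interpolation=cv2.INTER_CUBIC),cv2.resize(im[1],(210,300),interpolation=cv2.INTER_CUBIC),im[2][50:350,160:540]]))
E
```

```text
side [72.4 70.7 69.2 67.6 65.8  nan  nan 59.2 58.2 56.4] slope -0.0539 fin [0.0011 0.0062 0.0104]
scene [71.6 70.1 68.9 67.2 65.1 62.1 60.8 58.9 57.1 56.1] slope -0.0536 fin [0.005  0.0076 0.0143]
35.7 [ 0.4794 -0.1418  0.168 ]
scene mark 0.66 [367.8 227.8] 0.0014017979923395128
scene fin 0.81 [368.1 223. ] 0.004554830952159498
scene edge 0.87 [363.8 231.3] 0.002159801989061397
side mark 0.67 [370.  217.8] 0.027138465212766943
side fin 0.66 [366.4 214. ] 0.009319994910808116
side edge 0.76 [365.2 229. ] 0.0049792947017623735
wrist mark 0.98 [317.8  72.6] 0.003142382412671307
wrist fin 0.87 [320.   82.1] 0.01263329075606525
```

View pics/l.png

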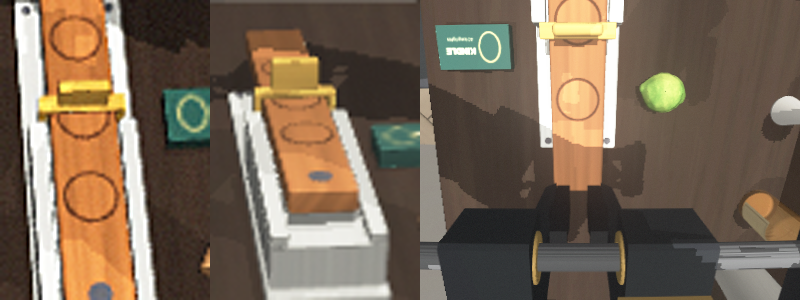

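Left and middle: the saddle's legs sit at the cheek ends, at (45,108) in the scene crop. The rear of the board is raised above the channel floor. Right: the hand is clear, and the lime and matchbox are undisturbed. Now I'll check that it is still steady and hand in.

```bash
python3 lev.py scene side && python3 -c "
from plant import env; print(env.close_job())"
```

```text
scene [71.8 70.1 68.9 66.9 65.1 62.5 60.8 58.9 57.5 56.3] slope -0.0528 fin [0.0049 0.0076 0.0146]
side [72.  70.7 69.5 67.9 66.   nan  nan 59.2 57.8 56.7] slope -0.0537 fin [0.0027 0.0063 0.0118]
36.4 [ 0.4796 -0.1423  0.1679]
the job is handed in; nothing more can be done
None
```

The board was left tipped with the saddle at the edge, and I handed the job in at about 36 s. I slid the board out in 4 mm steps, letting go after each, until it tipped by itself. I then slid the saddle back. The board levelled while the saddle moved, so I nudged it on about 3 mm until it tipped and stayed. Finally I pushed the saddle up to the cheeks; the force rose to 7 N and the tool stopped.

**Last checks:**
- The tilt was steady at about 0.053 rad in both cameras for about 2 s before hand-in, against 0.055 expected. The hand was clear of everything.
- The mark reads about 1 to 3 mm from my estimate of the edge in the scene and wrist views, which is within calibration error.
- The bystanders in the last pictures (lime and matchbox) stand where they were. I did not measure the others again.

**What failed or disagreed:**
- My first push missed. By camera depth the fingertips were about 15 mm above the reported TCP, not 8 mm ahead of it, so the hand passed over the board. I lowered it and pushed again.
- Pushing on the fin levelled the board while I pushed, and it tipped back on release. The saddle met the cheeks with the board level, so by geometry the tipped saddle may stand up to about 1 mm off them.
- The point network's side-view reading of the mark (27 mm from the edge) disagreed with everything else, so I set it aside.

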